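Test run of a repaired coffee grinder: lid on, hold the run button down

TASK

Give the repaired coffee grinder its test run: set its own domed lid squarely over the cup's rim so that it sits fully home and level, with its tongue down in the notch beside the run button, and let go of it. Only then press the spring-loaded run button with the closed fingertips, all the way down but without leaning hard on it, and keep it down: the program finishes while still holding the button fully pressed, with the lid still seated. Leave everything else on the bench where it is.

Things in the scene. Friction and masses are not known exactly. Their poses are not given: they have to be found in the camera images.
- grinder: White coffee grinder, upright, fixed to the bench by suction feet. Origin: centre of its foot under the round cup; z up. Round part 104 mm across with a flat shoulder 100 mm up; on it the steel cup's rim, a ring 80 mm across, 8 mm high. On the -x side the housing (64 mm wide, to x = -99 mm) rises to 112 mm and carries the run button; a notch in this raised part faces the cup.
- seat (a point): Point on the grinder's axis, level with the shoulder on which the lid's lower edge rests (100 mm above the bench); axes as the grinder's. With the lid seated, the lid's origin is here and its axes point the same way.
- notch (a point): Point on the floor of the grinder's notch, 55 mm from the axis on the button's side (grinder -x), 100 mm above the bench: where the lid's tongue belongs. The notch is 26 mm wide (along grinder y), open on top and towards the cup, 12 mm deep from the top, its floor level with the shoulder; its end wall is 67 mm from the axis.
- lid: The grinder's loose lid, smoky dark plastic, about 85 g, upright on the bench. Origin: centre of its open lower edge; z up. Skirt 96 mm across, 88 mm inside, 12 mm deep (goes over the 80 mm ring), sloping in to a straight round grip 62 mm across from 30 to 56 mm up; domed top, 66 mm high. A tongue 18 mm wide, 10 mm high sticks out of the skirt's foot on its -x side to x = -62 mm.
- tongue (a point): Point under the lid's tongue, 55 mm from the lid's axis on its -x side, at the height of the lower edge.
- run_button (a joint): Travel of the grinder's run button in m: 0 = up, 0.007 = fully down. It moves straight down and springs back when let go; about 3 N starts it and about 9 N holds it fully down against its stop.
- button_top (a point): Centre of the top of the run button, a plain grey pad 20 mm (along grinder x) by 30 mm (along grinder y), 83 mm from the cup's axis on the grinder's -x side. It stands 122 mm above the bench when up (10 mm proud of its housing), 115 mm when fully down; the point moves with it.
- canister_cover: Loose plain flat cover of some other canister, same smoky plastic as the lid but no tongue and no dome: 90 mm across, 18 mm thick with a small mushroom knob to 32 mm high. Origin at the centre of its underside. Not part of the job.
- screwdriver: Loose screwdriver with a red handle lying on the bench beyond the grinder, 200 mm long, along its x axis. Not part of the job.
- spray_can: Loose white spray can with a black cap standing on the bench, 52 mm across, 182 mm tall. Origin at the centre of its foot. Not part of the job.
- screw_tray: Loose shallow steel tray of screws, 95 x 66 x 22 mm, close to the grinder. Origin at the centre of its underside. Not part of the job.
- spare_motor: Loose small electric motor standing on the bench with its shaft up, 48 mm across, 54 mm tall, close to the grinder. Origin at the centre of its underside. Not part of the job.
- pliers: Loose pliers with orange grips lying on the robot's side of the bench, 180 mm long along their x axis, 16 mm high. Not part of the job.
- brush: Loose hand brush lying on the robot's side of the bench, 160 mm long along its x axis. Not part of the job.
Mind the look-alikes: they are no part of the job. Leave any purple or red look-alike of the lid alone.

How it is judged:
On the way, in this order (a step that is already met when the one before it is completed fails the run):
1. the lid sits home and level on the grinder with its tongue in the notch, let go, the button still up (horizontal distance between lid and seat below 0.006 m and z of lid in the frame of seat between -0.003 and 0.003 m and angle between lid's own z axis and vertical below 0.06 rad and horizontal distance between tongue and notch below 0.01 m and contact force between the fingers and lid below 0.3 N and value of joint run_button below 0.003 m), for 0.2 s.
2. the run button is pressed fully down by the fingers, the lid still seated (horizontal distance between lid and seat below 0.006 m and z of lid in the frame of seat between -0.003 and 0.003 m and angle between lid's own z axis and vertical below 0.06 rad and horizontal distance between tongue and notch below 0.01 m and value of joint run_button above 0.0055 m and contact force between the fingers and grinder above 4 N), for 0.5 s.
At the end, for the whole second after the job is handed in: Through the last second the fingers hold the run button down (5.5 of its 7 mm or more, over 4 N); the lid is untouched and seated: within 6 mm of the cup's axis and 3 mm of seated height, level within 0.06 rad, tongue within 10 mm of the notch point (all of step 2 and velocity of joint run_button below 0.01 m/s and contact force between the fingers and lid below 0.5 N and contact force between lid and grinder above 0.2 N and linear speed of lid below 0.02 m/s); the arm keeps its last pose, push and grip.
It fails at once if the run button is pressed (more than 3 mm) while the lid is not on the grinder (value of joint run_button above 0.003 m and (horizontal distance between lid and seat above 0.009 m or z of lid in the frame of seat above 0.006 m or horizontal distance between tongue and notch above 0.014 m)).
It fails at once if the fingers bear on the grinder with more than 40 N (contact force between the fingers and grinder above 40 N).
It fails at once if another thing on the bench is shifted by more than 25 mm (distance of any of canister_cover, screwdriver, spray_can, screw_tray, spare_motor, pliers, brush from where it was at the start of the episode above 0.025 m).
It also fails if it takes over 51 s, if anything falls off the work surface, if the arm or the gripper's body presses on something with over 40 N, if the wrist force passes 120 N, or if a joint passes its speed limit or range.

ROBOT

A 6-joint arm with a two-finger parallel gripper is mounted at the origin on the work surface. World frame = base frame: x ahead of the robot, y to its left, z up, the work surface at z = 0. Lengths are in m, angles in rad, forces in N, time in s.
With the tool pointing down it reaches from about 0.375 to 0.9 m from the base axis. Payload 3.1 kg.
Tool frame: the origin (TCP) lies at the very end of the fingers, on their centre line; the grasp point (between the pads) lies 19 mm behind it; z points along the fingers, y is the line along which they close (so a half turn about z gives the same grasp; the last joint's range is limited). The gripper opens to 85 mm and grips with 20 to 120 N. Pads are 22 mm wide; open, the fingers measure 114 mm over their backs; the gripper's body (76 mm by 85 mm) begins 54 mm behind the grasp point. The pads swing forward as they close: fully open they stand 13 mm farther back than shut.
Start: joints at [1.065, 0.527, 1.433, -0, 1.181, -0.178], TCP at [0.201, 0.592, 0.231] pointing down, gripper open.
Joint ranges: [-3.08, 3.08], [-0.75, 2.2], [0.22, 2.44], [-1.43, 4.57], [0, 2.65], [-2.85, 2.85]. Speed limits (rad/s): [2.79, 2.79, 3.14, 3.14, 3.14, 3.14].

INTERFACE

Orientations are given as a unit quaternion [x, y, z, w].
In Python, from station import sense, snapshot, camera_params, sign_off gives the robot as it stands.
- The arm moves only by the shell command python3 -m handwheel 'ROWS' [OPENING] [FORCE]. ROWS is JSON, a list that holds one entry, the list of rows, each a list of 4 numbers: the shift along the tool's x, y, z in units of 25 mm (1.0 is 25 mm), then the turn about the tool's z in units of 6 degrees (1.0 is 6 degrees). A call has 1 to 20 rows; each row shifts and turns the commanded pose from where the row before left it, along the tool's axes as they then stand; what a row does not reach is not made up. A row lasts 1/8 s, in which the tool goes at most 62.5 mm and 10.7 degrees, less where a joint would pass 70% of its speed; a pose out of reach is approached as far as the arm can. A call is refused whole if a number of a shift passes 1 or a number of a turn 1, either way. A call with a gripper value outside its range is refused whole. OPENING is the finger opening in mm, from 0 to 85.4, set as the call begins (- or left out, the last holds). The fingers move at their own pace and stop on an object; FORCE is the grip in N (left out, the last holds). Time passes only in rows, so rows that do not move let the fingers close. It gives the time, the measured TCP pose, the force, the opening and the grip force at its end, in the units of the state.
- sense(): the state, without advancing time (a new reading comes with each control period).
- snapshot(name): name is "scene" or "top" or "wrist"; returns (picture, depth): 400x640x3 uint8, red, green, blue; 400x640 float32, m along the optical axis (not along the pixel's ray), 0 where there is no reading.
- camera_params(name): a dict with "mtx" (3x3 intrinsics, pixels), "extrinsics" (4x4, takes a point from camera to world coordinates); the wrist camera has in their place "hand_eye" (4x4, takes a point from camera to tool coordinates, whose origin is the TCP and whose axes are the flange's). Camera axes: x right, y up, looking along -z (the intrinsics and any distortion apply to the point x, -y, -z); pixel columns grow to the right and rows downward; lengths in m; the calibration is good to about 2 mm. The wrist camera is an equidistant fisheye: a pixel r from the principal point sees the ray r / f radians off the axis. A picture is of the moment at which its call begins: read the wrist's pose just before it. camera_params takes no time and is no camera call.
- sign_off(): hands the job in; it is judged then, once.
The state is a dict: "t": time; "q": joint angles; "qd": joint speeds; "tau": joint torques, N m; "tcp_pos": TCP position; "tool_rot": TCP orientation; "force": force on the tool from outside, world axes, zero at the start; "ft_torque": the same for the moment, N m; "finger_gap": opening from 0.0 (shut) to 1.0 (fully open); "gripper_force": force on a finger pad.
Only numpy, scipy, OpenCV 4.12 (cv2) and the standard library are available. Lean on these libraries where they do the work, as an engineer would, in place of code of your own. Each camera call takes 0.05 s, during which the arm holds its last target. There are 200 camera calls.

## Working session

There is one attempt and no reset: what is moved stays moved. The work goes in short steps, Python scripts to look and compute and a shell command to move; the robot and the scene stay as the last step left them, time stands still between calls to the robot, and variables do not carry over. Pictures are saved under pics/ and viewed, at most 10 in all, crops included, and the job is handed in when it is done.

```bash
mkdir -p pics; cat > h.py <<'E'
import numpy as np,cv2
from station import sense,snapshot,camera_params
def cloud(n):
    im,d=snapshot(n);p=camera_params(n);K=np.array(p["mtx"]);T=np.array(p["extrinsics"])
    v,u=np.mgrid[0:400,0:640]
    X=np.stack([(u-K[0,2])/K[0,0]*d,-(v-K[1,2])/K[1,1]*d,-d],-1)
    return im,d,X@T[:3,:3].T+T[:3,3]
E
python3 - <<'E'
from h import *
for n in("top","scene"):
    im,d,P=cloud(n);cv2.imwrite(f"pics/{n}.png",im[...,::-1]);np.savez(f"{n}.npz",im=im,d=d,P=P)
    p=camera_params(n);print({k:np.round(v,3).tolist() if not isinstance(v,str) else v for k,v in p.items()})
print(sense())
E
```

```text
{'mtx': [[405.249, 0.0, 321.123], [0.0, 405.249, 193.556], [0.0, 0.0, 1.0]], 'extrinsics': [[-0.016, 0.994, -0.108, 0.354], [-1.0, -0.014, 0.023, 0.069], [0.022, 0.109, 0.994, 1.263], [0.0, 0.0, 0.0, 1.0]]}
{'mtx': [[400.78, 0.0, 316.407], [0.0, 400.78, 203.615], [0.0, 0.0, 1.0]], 'extrinsics': [[-0.284, -0.781, 0.555, 1.078], [0.959, -0.224, 0.176, 0.259], [-0.013, 0.583, 0.813, 0.928], [0.0, 0.0, 0.0, 1.0]]}
{'t': 0.1, 'q': array([ 1.06449136e+00,  5.28375092e-01,  1.43378195e+00,  3.07042401e-06,
        1.18141527e+00, -1.78469324e-01]), 'qd': array([-0.00088091, -0.00193585, -0.00233449, -0.00030448,  0.00129663,
       -0.00027054]), 'tau': array([-1.25135293e-04, -4.43304849e+01, -1.78584731e+01, -2.35177349e-04,
        3.88741406e-03, -2.21922299e-06]), 'tcp_pos': array([0.20087892, 0.59115063, 0.23042785]), 'tool_rot': array([ 1.63185251e-01,  9.86594949e-01, -9.31900798e-04, -3.33659942e-04]), 'force': array([ 0.00807821, -0.87363749,  0.5164253 ]), 'ft_torque': array([ 0.02807264,  0.02083257, -0.00456603]), 'gripper_force': 0.0, 'finger_gap': 1.0018954790486883}
```

View pics/top.png

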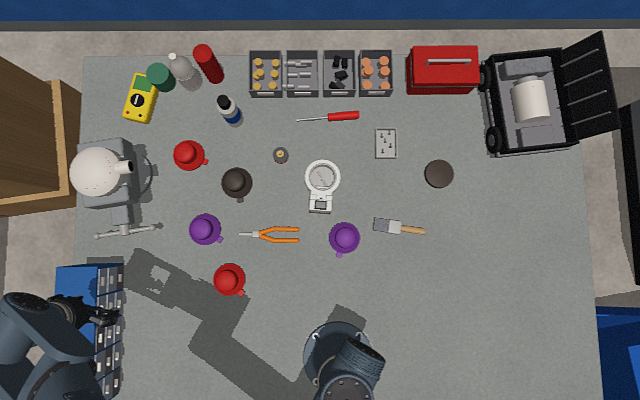

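View pics/scene.png

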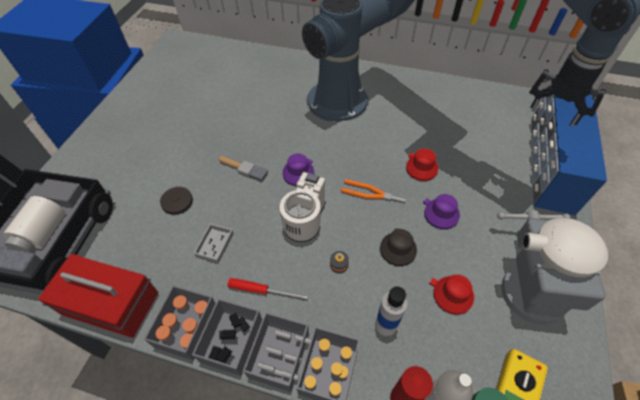

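The dark lid is at about (237,182) in the top view, with its tongue toward the robot at about (240,200). The grinder cup is at (322,176) and the button at (320,204). Next I measure both from the depth images.

```bash
cat > m.py <<'E'
from h import *
from scipy.optimize import least_squares
def circ(q):
    r=least_squares(lambda p:np.hypot(*(q-p[:2]).T)-p[2],[*q.mean(0),.04],loss="soft_l1",f_scale=.001);return r.x
for n in("top","scene"):
    z=np.load(f"{n}.npz");im,d,P=z["im"],z["d"],z["P"]
    # restrict to boxes around things in world
    def near(c,r):return (np.hypot(P[...,0]-c[0],P[...,1]-c[1])<r)&(d>0)
    if n=="top": L0=P[182,237,:2];G0=P[176,322,:2];print("L0,G0",L0,G0)
    m=near(L0,.09);Z=P[...,2]
    bench=np.median(Z[m&(abs(Z)<.012)]) ;print(n,"bench",bench,"lid zmax",Z[near(L0,.03)].max())
    q=P[near(L0,.075)&(Z>.045)];print(" lid grip centroid",q.mean(0),len(q), "circ mid extents",(q.max(0)+q.min(0))/2,np.ptp(q,0))
    q=P[near(L0,.085)&(Z>.007+bench)];c=(q.max(0)+q.min(0))/2;print(" skirt bbox",q.min(0),q.max(0))
    mask=((near(L0,.09))&(Z>.004+bench)); c=P[near(L0,.075)&(Z>.045)].mean(0)[:2]
    rr=np.hypot(P[...,0]-c[0],P[...,1]-c[1]);t=mask&(rr>.052)&(rr<.07);w=P[t];print(" tongue",w.mean(0),len(w),np.round(np.degrees(np.arctan2(w[:,1]-c[1],w[:,0]-c[0])))[:30])
    g=near(G0,.16)&(Z>.085)&(Z<.135)
    q=P[g];print(" grinder hi n",len(q),np.histogram(q[:,2],bins=np.arange(.085,.136,.003)))
    b=P[g&(Z>.1165+bench)];print(" button",b.mean(0) if len(b) else 0,len(b),b.min(0),b.max(0))
    for nm,m2 in(("lid",near(L0,.09)),("gr",g)):
        vv,uu=np.where(m2);print(nm,uu.min(),uu.max(),vv.min(),vv.max())
a=[cv2.resize(np.load("top.npz")["im"][130:230,200:360],None,fx=4.8,fy=4.8,interpolation=2)]
cv2.imwrite("pics/crop.png",a[0][...,::-1])
E
python3 m.py
```

```text
L0,G0 [0.52209172 0.2896218 ] [0.5363259  0.03742677]
top bench 0.0008849972654331184 lid zmax 0.07159677040050294
 lid grip centroid [0.52824074 0.29930097 0.06312521] 344 circ mid extents [0.52992067 0.30026425 0.05843756] [0.06135579 0.0603684  0.02631843]
 skirt bbox [0.46763937 0.24465315 0.008009  ] [0.57708756 0.36265459 0.07159677]
 tongue [0.51743729 0.2957993  0.00776958] 48 [   5.  -17.   22.   16.    5.  -18.   21.   -4.   -8.  -25.  -33.  -38.
   33.  -55.  -59.   66.   71.  -77.  -88.   98. -109. -111.  113.  113.
  115. -131.  127. -133.  151. -169.]
 grinder hi n 963 (array([  6,   1,   6,  35, 142, 238, 112,  80, 120, 116,  38,  16,  34,
        19,   0,   0]), array([0.085, 0.088, 0.091, 0.094, 0.097, 0.1  , 0.103, 0.106, 0.109,
       0.112, 0.115, 0.118, 0.121, 0.124, 0.127, 0.13 , 0.133]))
 button [0.44704631 0.04437185 0.12223885] 74 [0.43157699 0.02328034 0.11750665] [0.45753294 0.06275847 0.12633612]
lid 212 269 157 213
gr 305 340 159 211
scene bench 0.0007883454742466656 lid zmax 0.06922597326367286
 lid grip centroid [0.53505132 0.30390337 0.06189154] 473 circ mid extents [0.52937183 0.30425837 0.05721352] [0.060629   0.06120335 0.02421114]
 skirt bbox [0.46652027 0.25702469 0.0078362 ] [0.57621756 0.35135393 0.06931909]
 tongue [0.49509715 0.2821438  0.00835301] 11 [-164. -167. -169. -171. -174. -165. -131.  -89.  -79.  -80.  111.]
 grinder hi n 1325 (array([ 47,  50,  43,  61, 203, 355, 108, 125, 129, 110,  20,  19,  39,
        16,   0,   0]), array([0.085, 0.088, 0.091, 0.094, 0.097, 0.1  , 0.103, 0.106, 0.109,
       0.112, 0.115, 0.118, 0.121, 0.124, 0.127, 0.13 , 0.133]))
 button [0.44863442 0.04784488 0.12220162] 77 [0.43575945 0.03230824 0.11771668] [0.45752221 0.06354091 0.12654646]
lid 359 427 218 277
gr 280 324 172 225
```

View pics/crop.png

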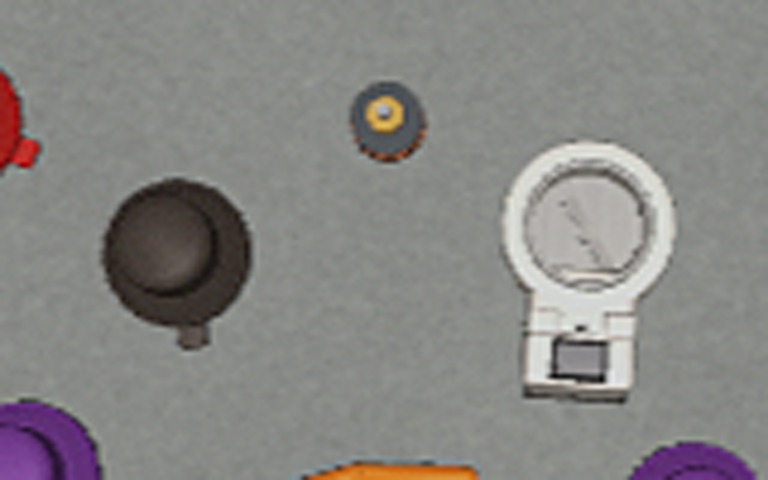

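```bash
cat > fit.py <<'E'
from h import *
from scipy.optimize import minimize
S=8
a=np.linspace(0,2*np.pi,60,endpoint=False)
disc=lambda r,z:np.c_[r*np.cos(a),r*np.sin(a),0*a+z]
box=lambda x0,x1,y,z0,z1:np.array([[x,s*y,z] for x in(x0,x1) for s in(-1,1) for z in(z0,z1)])
LID=[np.r_[disc(.048,0),disc(.048,.012)],np.r_[disc(.048,.012),disc(.031,.03)],np.r_[disc(.031,.03),disc(.031,.056),disc(.02,.064)],box(-.062,-.04,.009,0,.01)]
GR=[np.r_[disc(.052,0),disc(.052,.1)],np.r_[disc(.04,.1),disc(.04,.108)],box(-.099,-.067,.032,0,.112),box(-.067,-.02,.032,0,.1),box(-.093,-.073,.015,.112,.122)]
def proj(n,X):
    p=camera_params(n);K=np.array(p["mtx"]);T=np.array(p["extrinsics"])
    c=(X-T[:3,3])@T[:3,:3];return np.c_[K[0,0]*c[:,0]/-c[:,2]+K[0,2],-K[1,1]*c[:,1]/-c[:,2]+K[1,2]]
def render(n,parts,p,box_):
    x0,y0,w,h=box_;m=np.zeros((h*S,w*S),np.uint8);c,s=np.cos(p[2]),np.sin(p[2]);R=np.array([[c,-s,0],[s,c,0],[0,0,1]])
    for q in parts:
        uv=(proj(n,q@R.T+[p[0],p[1],0])-[x0,y0]+.5)*S
        cv2.fillConvexPoly(m,cv2.convexHull(np.round(uv).astype(np.int32)),255)
    return cv2.resize(m,(w,h),interpolation=cv2.INTER_AREA)/255.
def mask(n,which,b):
    im=np.load(f"{n}.npz")["im"].astype(float);x0,y0,w,h=b;c=im[y0:y0+h,x0:x0+w]
    g=c.mean(2);sat=np.ptp(c,axis=2)
    m=(g<88)&(sat<30) if which=="lid" else ((g>165)&(sat<40))
    m=m.astype(np.uint8);cs,_=cv2.findContours(m,cv2.RETR_EXTERNAL,cv2.CHAIN_APPROX_NONE)
    o=np.zeros_like(m);cv2.drawContours(o,[max(cs,key=cv2.contourArea)],-1,1,-1);return o.astype(float)
if __name__=="__main__":
  B={("top","lid"):(210,155,60,60),("scene","lid"):(355,212,75,65),("top","gr"):(295,150,55,72),("scene","gr"):(270,165,65,85)}
  tiles=[]
  for w,parts,p0 in(("lid",LID,[.528,.302,.1]),("gr",GR,[.525,.042,.0])):
    for cams in(("top",),("scene",),("top","scene")):
        M={n:mask(n,w,B[n,w]) for n in cams}
        f=lambda p:sum(abs(render(n,parts,p,B[n,w])-M[n]).sum() for n in cams)
        best=min((minimize(f,p0,method="Nelder-Mead",options=dict(initial_simplex=np.array([p0]+[np.add(p0,e) for e in np.diag([k*.008,.008,k*.2])]))) for k in(1,-1)),key=lambda r:r.fun)
        print(w,cams,np.round(best.x,4),best.fun,[M[n].sum() for n in cams])
    for n in cams: 
        x0,y0,ww,h=B[n,w];im=np.load(f"{n}.npz")["im"][y0:y0+h,x0:x0+ww].copy()
        t=cv2.resize(im,None,fx=4,fy=4);r=cv2.resize(render(n,parts,best.x,B[n,w]),None,fx=4,fy=4)
        cs,_=cv2.findContours((r>.5).astype(np.uint8),0,1);cv2.drawContours(t,cs,-1,(0,255,0),1)
        q=np.zeros((340,300,3),np.uint8);t=t[:340,:300];q[:t.shape[0],:t.shape[1]]=t;tiles.append(q)
  o=np.vstack([np.hstack(tiles[:2]),np.hstack(tiles[2:])]);o=cv2.resize(o,(529,600));cv2.imwrite("pics/fit.png",o[...,::-1])
  print(camera_params("wrist"))
E
python3 fit.py
```

```text
lid ('top',) [0.5298 0.303  0.1874] 37.780392156862746 [np.float64(773.0)]
lid ('scene',) [0.5284 0.3039 0.0023] 35.19607843137255 [np.float64(1081.0)]
lid ('top', 'scene') [0.5291 0.3036 0.1921] 82.72156862745098 [np.float64(773.0), np.float64(1081.0)]Traceback (most recent call last):
  File "fit.py", line 31, in <module>
    best=min((minimize(f,p0,method="Nelder-Mead",options=dict(initial_simplex=np.array([p0]+[np.add(p0,e) for e in np.diag([k*.008,.008,k*.2])]))) for k in(1,-1)),key=lambda r:r.fun)
  File "fit.py", line 31, in <genexpr>
    best=min((minimize(f,p0,method="Nelder-Mead",options=dict(initial_simplex=np.array([p0]+[np.add(p0,e) for e in np.diag([k*.008,.008,k*.2])]))) for k in(1,-1)),key=lambda r:r.fun)
              ~~~~~~~~^^^^^^^^^^^^^^^^^^^^^^^^^^^^^^^^^^^^^^^^^^^^^^^^^^^^^^^^^^^^^^^^^^^^^^^^^^^^^^^^^^^^^^^^^^^^^^^^^^^^^^^^^^^^^^^^^^^^^^^^^^^^
    res = _minimize_neldermead(fun, x0, args, callback, bounds=bounds,
                               **options)
    fxcc = func(xcc)
    fx = function(np.copy(x), *(wrapper_args + args))
  File "fit.py", line 30, in <lambda>
    f=lambda p:sum(abs(render(n,parts,p,B[n,w])-M[n]).sum() for n in cams)
               ~~~^^^^^^^^^^^^^^^^^^^^^^^^^^^^^^^^^^^^^^^^^^^^^^^^^^^^^^^^
  File "fit.py", line 30, in <genexpr>
    f=lambda p:sum(abs(render(n,parts,p,B[n,w])-M[n]).sum() for n in cams)
                       ~~~~~~^^^^^^^^^^^^^^^^^^
  File "fit.py", line 15, in render
    uv=(proj(n,q@R.T+[p[0],p[1],0])-[x0,y0]+.5)*S
        ~~~~^^^^^^^^^^^^^^^^^^^^^^^
  File "fit.py", line 10, in proj
    p=camera_params(n);K=np.array(p["mtx"]);T=np.array(p["extrinsics"])
ValueError: time passes only in moves, steps and waits
```

```bash
sed -i 's/^from station.*/from station import sense,snapshot,camera_params as _cp\nimport functools\ncamera_params=functools.cache(_cp)/' h.py; python3 fit.py
```

```text
lid ('top',) [0.5298 0.303  0.1874] 37.780392156862746 [np.float64(773.0)]
lid ('scene',) [0.5284 0.3039 0.0023] 35.19607843137255 [np.float64(1081.0)]
lid ('top', 'scene') [0.5291 0.3036 0.1921] 82.72156862745098 [np.float64(773.0), np.float64(1081.0)]
gr ('top',) [ 0.5317  0.0377 -0.0799] 122.76862745098038 [np.float64(1357.0)]
gr ('scene',) [0.4681 0.0192 0.2985] 900.6196078431373 [np.float64(1207.0)]
gr ('top', 'scene') [ 0.5307  0.0381 -0.0661] 1363.1843137254903 [np.float64(1357.0), np.float64(1207.0)]
{'mtx': array([[309.70691629,   0.        , 319.03800012],
       [  0.        , 309.70691629, 195.9127649 ],
       [  0.        ,   0.        ,   1.        ]]), 'hand_eye': array([[-1.24391243e-03,  9.52082280e-01,  3.05839477e-01,
         7.83293125e-02],
       [ 9.99999226e-01,  1.18560622e-03,  3.76396154e-04,
         8.91305937e-04],
       [-4.24507565e-06,  3.05839708e-01, -9.52083018e-01,
        -1.42577105e-01],
       [ 0.00000000e+00,  0.00000000e+00,  0.00000000e+00,
         1.00000000e+00]])}
```

View pics/fit.png

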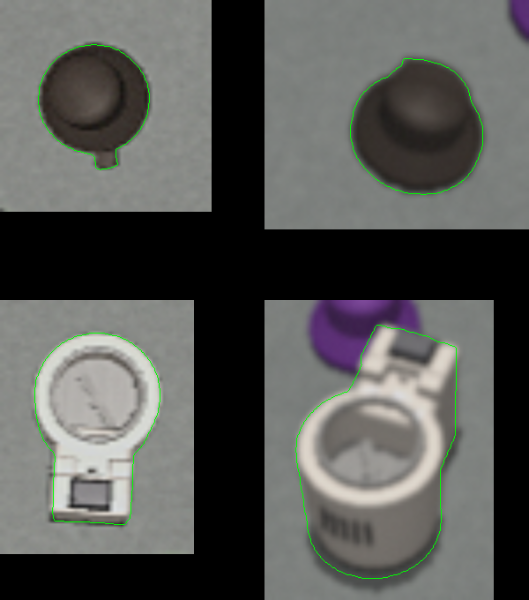

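```bash
cat > fit2.py <<'E'
import fit
from fit import *
GR2=[np.r_[disc(.052,0.02),disc(.052,.1)],GR[1],box(-.099,-.067,.032,0.02,.112),box(-.067,-.02,.032,0.02,.1),GR[4]]
B={"top":(290,145,65,80),"scene":(265,160,75,90)};M={}
for n in B:
    z=np.load(f"{n}.npz");x0,y0,w,h=B[n];P=z["P"][y0:y0+h,x0:x0+w];c=z["im"][y0:y0+h,x0:x0+w].astype(float)
    M[n]=((P[...,2]>.02)&(np.ptp(c,axis=2)<50)&(np.hypot(P[...,0]-.5,P[...,1]-.04)<.14)).astype(np.uint8)
    M[n]=cv2.medianBlur(M[n],3).astype(float)
p0=[.5315,.038,-.08]
for cams in(("top",),("scene",),("top","scene")):
    f=lambda p:sum(abs(render(n,GR2,p,B[n])-M[n]).sum() for n in cams)
    for k in(1,-1):
        r=minimize(f,p0,method="Nelder-Mead",options=dict(initial_simplex=np.array([p0]+[np.add(p0,e) for e in np.diag([k*.006,.006,k*.1])])));print(cams,np.round(r.x,4),r.fun,[M[n].sum() for n in cams])
# button by colour (top), on plane z=.122; notch black gap
for n,bb in(("top",(312,198,20,14)),):
    x0,y0,w,h=bb;c=np.load("top.npz")["im"][y0:y0+h,x0:x0+w].astype(int);print(c.mean(2).astype(int))
E
python3 fit2.py
```

```text
('top',) [ 0.5302  0.0368 -0.09  ] 46.75686274509804 [np.float64(1427.0)]
('top',) [ 0.5305  0.0367 -0.0876] 46.35686274509804 [np.float64(1427.0)]
('scene',) [ 0.5267  0.0395 -0.0543] 142.21568627450978 [np.float64(2268.0)]
('scene',) [ 0.5267  0.0394 -0.0556] 142.5529411764706 [np.float64(2268.0)]
('top', 'scene') [ 0.5294  0.0379 -0.0826] 237.50196078431372 [np.float64(1427.0), np.float64(2268.0)]
('top', 'scene') [ 0.5289  0.038  -0.0816] 238.5764705882353 [np.float64(1427.0), np.float64(2268.0)]
[[216 218 220 214 206 223 225 192  54  72 168 220 216 204 193 215 213 213
  216 205]
 [162 161 167 170 153 135 151 178 182 195 190 188 200 213 204 219 217 218
  220 205]
 [213 218 204 124  59 103 144 165 193 186 180 196 217 204 185 180 173 176
  182 166]
 [213 218 196  49  69  85  62  60  59  43  35  39  52  39  91 179 216 212
  212 183]
 [213 218 194  60 127 140 139 139 135 139 136 133 134 100 125 202 217 214
  212 181]
 [212 218 195  62 130 138 138 136 135 136 137 138 134 104 120 203 216 213
  210 181]
 [213 219 195  72 140 138 138 137 137 136 138 136 138 103 124 203 216 213
  210 178]
 [214 208 159  71 136 143 138 139 141 140 142 142 137  99 123 201 216 214
  213 183]
 [215 210 158  47 115 148 148 145 145 146 145 147 142  96 121 201 216 212
  213 181]
 [215 215 164  66 128 131 138 140 146 147 152 157 154 106 159 224 214 213
  211 184]
 [222 200  90  18  29  24  27  31  34  46  58  66  65  32 162 224 214 214
  211 180]
 [210 217 226 216 191 199 203 173  80  89  78  56  57  48 165 226 218 220
  215 181]
 [ 99 106 111 113 118 134 155 168 179 190 206 213 220 219 217 218 215 217
  205 155]
 [111 107 109 109 109 109 112 114 112 104 105 107 105 103 101 107 112 109
  112 128]]
```

```bash
cat > go.py <<'E'
# usage: go.py x y z yaw : turn units first, then shift units in turned tool frame
import sys;from h import *
from scipy.spatial.transform import Rotation as R
x,y,z,yaw=map(float,sys.argv[1:5]);s=sense();r=R.from_quat(s["tool_rot"]);M=r.as_matrix()
cur=np.arctan2(-M[0,1],M[1,1]);d=yaw-cur
Mt=M@R.from_euler("z",-d).as_matrix()
print("t",s["t"],"tcp",np.round(s["tcp_pos"],4),"yaw",round(cur,4),"tilt",np.round(M[:2,2],4),"F",np.round(s["force"],2),"gap",round(s["finger_gap"],3),"gf",s["gripper_force"])
print("turn units",round(-np.degrees(d)/6,3),"shift units",np.round(Mt.T@(np.array([x,y,z])-s["tcp_pos"])/.025,3))
E
python3 go.py .5295 .3033 .13 .19
```

```text
t 0.1 tcp [0.2009 0.5912 0.2304] yaw -0.3278 tilt [-0.001  -0.0017] F [ 0.01 -0.87  0.52] gap 1.002 gf 0.0
turn units -4.945 shift units [-10.739 -13.783   4.024]
```

```bash
python3 -m handwheel '[[[0,0,0,-0.99],[0,0,0,-0.99],[0,0,0,-0.99],[0,0,0,-0.99],[0,0,0,-0.985],[-0.767,-0.985,0.2,0],[-0.767,-0.985,0.2,0],[-0.767,-0.985,0.2,0],[-0.767,-0.985,0.2,0],[-0.767,-0.985,0.2,0],[-0.767,-0.985,0.2,0],[-0.767,-0.985,0.2,0],[-0.767,-0.985,0.2,0],[-0.767,-0.985,0.2,0],[-0.767,-0.985,0.2,0],[-0.767,-0.985,0.2,0],[-0.767,-0.985,0.2,0],[-0.767,-0.985,0.2,0],[-0.767,-0.985,0.2,0],[0,0,0,0]]]' 85
python3 go.py .5295 .3033 .029 .19
python3 - <<'E'
from h import *
im,d=snapshot("wrist");cv2.imwrite("pics/w1.png",im[...,::-1])
E
```

```text
t: 2.6
tcp_pos: [0.5313, 0.3023, 0.1605]
tool_rot: [-0.093, 0.996, -0.0, -0.0]
force: [-0.8, 0.7, -0.3]
finger_gap: 0.993
gripper_force: 0.0
t 2.6 tcp [0.5313 0.3023 0.1605] yaw 0.1869 tilt [-0.0005 -0.0005] F [-0.81  0.7  -0.32] gap 0.993 gf 0.0
turn units -0.029 shift units [0.059 0.056 5.259]
```

View pics/w1.png

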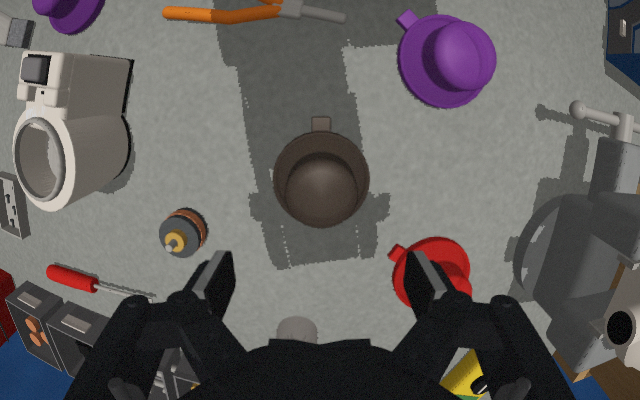

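The wrist view shows the lid centred between the fingers at (321,180) with its tongue straight up at (320,123), so the pose is right. I descend next.

```bash
python3 -m handwheel '[[[0.06,0.056,0.66,-0.03],[0,0,0.66,0],[0,0,0.66,0],[0,0,0.66,0],[0,0,0.66,0],[0,0,0.66,0],[0,0,0.66,0],[0,0,0.63,0],[0,0,0,0],[0,0,0,0]]]' 85 30
python3 go.py .5295 .3033 .029 .19
```

```text
t: 3.9
tcp_pos: [0.5285, 0.3051, 0.0303]
tool_rot: [-0.096, 0.995, 0.0, 0.0]
force: [0.5, 0.1, 0.3]
finger_gap: 0.998
gripper_force: 0.0
t 3.9 tcp [0.5285 0.3051 0.0303] yaw 0.1932 tilt [0.0007 0.0002] F [0.45 0.07 0.32] gap 0.998 gf 0.0
turn units 0.03 shift units [-0.024 -0.077  0.05 ]
```

```bash
python3 -m handwheel '[[[-0.02,-0.05,0.03,0],[0,0,0,0],[0,0,0,0],[0,0,0,0],[0,0,0,0],[0,0,0,0],[0,0,0,0],[0,0,0,0]]]' 40 35
python3 go.py .5295 .3033 .029 .19
python3 -m handwheel '[[[0,0,-0.4,0],[0,0,-0.8,0],[0,0,-1,0],[0,0,-1,0],[0,0,-1,0],[0,0,-1,0],[0,0,-1,0],[0,0,0,0],[0,0,0,0]]]'
python3 go.py .5305 .0375 .175 -.085
python3 - <<'E'
from h import *
im,d=snapshot("wrist");cv2.imwrite("pics/w2.png",im[...,::-1])
E
```

```text
t: 4.9
tcp_pos: [0.5296, 0.3039, 0.0304]
tool_rot: [-0.097, 0.995, 0.0, 0.001]
force: [-0.1, -1.5, 5.9]
finger_gap: 0.712
gripper_force: 38.3
t 4.9 tcp [0.5296 0.3039 0.0304] yaw 0.1933 tilt [0.0017 0.0003] F [-0.11 -1.47  5.93] gap 0.712 gf 38.267783503979445
turn units 0.032 shift units [ 0.008 -0.021  0.055]
t: 6.02
tcp_pos: [0.5281, 0.3036, 0.1834]
tool_rot: [-0.096, 0.995, -0.0, -0.001]
force: [-0.3, -0.7, -1.1]
finger_gap: 0.711
gripper_force: 38.3
t 6.025 tcp [0.5281 0.3036 0.1834] yaw 0.1932 tilt [-0.0017 -0.0006] F [-0.29 -0.72 -1.14] gap 0.711 gf 38.297467064112425
turn units 2.656 shift units [ -1.    -10.597   0.343]
```

View pics/w2.png

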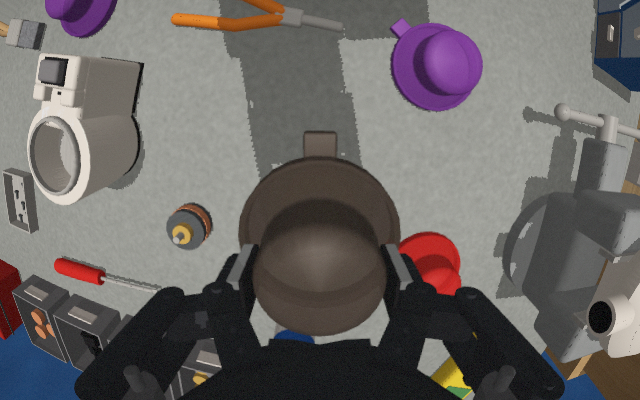

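```bash
python3 -m handwheel '[[[0,0,0,0.885],[0,0,0,0.885],[0,0,0,0.885],[-0.075,-0.5,0,0],[-0.075,-0.84,0,0],[-0.075,-0.84,0,0],[-0.075,-0.84,0,0],[-0.075,-0.84,0,0],[-0.075,-0.84,0,0],[-0.075,-0.84,0,0],[-0.075,-0.84,0,0],[-0.075,-0.84,0,0],[-0.075,-0.84,0,0],[-0.075,-0.84,0,0],[-0.075,-0.84,0,0],[-0.075,-0.84,0,0],[-0.075,-0.84,0,0],[0,0,0,0],[0,0,0,0]]]'
for i in 1 2 3; do python3 go.py .530 .038 .158 -.085;done
python3 -m handwheel '[[[0,0,0,0]]]'
python3 go.py .530 .038 .158 -.085
python3 - <<'E'
from h import *
im,d=snapshot("wrist");cv2.imwrite("pics/w3.png",im[...,::-1])
for n in("top","scene"):
    im,d,P=cloud(n);np.savez(f"{n}2.npz",im=im,d=d,P=P)
E
```

```text
t: 8.45
tcp_pos: [0.5307, 0.0171, 0.1844]
tool_rot: [0.043, 0.999, 0.0, -0.0]
force: [0.2, -0.2, -0.9]
finger_gap: 0.712
gripper_force: 38.3
t 8.45 tcp [0.5307 0.0171 0.1844] yaw -0.0855 tilt [-0.      0.0004] F [ 0.15 -0.18 -0.92] gap 0.712 gf 38.31720859743655
turn units -0.005 shift units [0.097 0.832 1.056]
t 8.45 tcp [0.5307 0.0171 0.1844] yaw -0.0855 tilt [-0.      0.0004] F [ 0.15 -0.18 -0.92] gap 0.712 gf 38.31720859743655
turn units -0.005 shift units [0.097 0.832 1.056]
t 8.45 tcp [0.5307 0.0171 0.1844] yaw -0.0855 tilt [-0.      0.0004] F [ 0.15 -0.18 -0.92] gap 0.712 gf 38.31720859743655
turn units -0.005 shift units [0.097 0.832 1.056]
t: 8.57
tcp_pos: [0.5307, 0.0177, 0.1844]
tool_rot: [0.042, 0.999, 0.0, -0.0]
force: [-0.8, 0.9, -0.3]
finger_gap: 0.714
gripper_force: 38.3
t 8.575 tcp [0.5307 0.0177 0.1844] yaw -0.0842 tilt [-0.      0.0003] F [-0.82  0.88 -0.33] gap 0.714 gf 38.31717777997255
turn units 0.008 shift units [0.098 0.806 1.054]
```

View pics/w3.png

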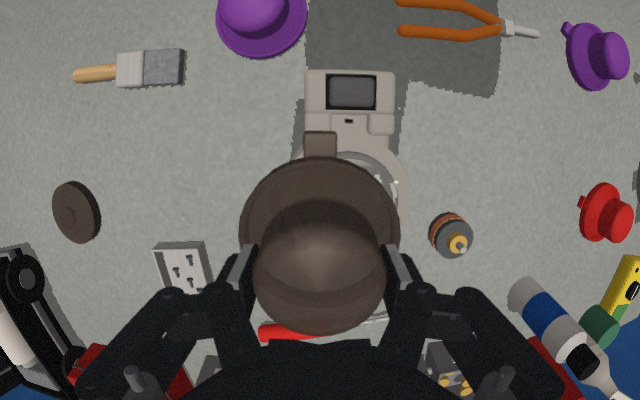

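I sent one row too many, so the lid at (320,220) is about 20 mm to the left of the grinder, whose button is at (351,92). I shift back and look again.

```bash
python3 -m handwheel '[[[0.05,0.41,0,0],[0.05,0.41,0.3,0],[0,0,0.3,0],[0,0,0,0],[0,0,0,0]]]'
python3 go.py .530 .038 .130 -.085
python3 - <<'E'
from h import *
im,d=snapshot("wrist");cv2.imwrite("pics/w4.png",cv2.resize(im[40:200,220:420],None,fx=3.5,fy=3.5)[...,::-1])
E
python3 go.py .530 .038 .130 -.085
```

```text
t: 9.35
tcp_pos: [0.5302, 0.0376, 0.1691]
tool_rot: [0.042, 0.999, -0.0, -0.0]
force: [0.3, -1.0, -0.3]
finger_gap: 0.712
gripper_force: 38.3
t 9.35 tcp [0.5302 0.0376 0.1691] yaw -0.085 tilt [-0.0002 -0.0001] F [ 0.34 -1.01 -0.32] gap 0.712 gf 38.32332054153085
turn units 0.0 shift units [0.008 0.014 1.566]
t 9.4 tcp [0.5303 0.0376 0.1693] yaw -0.0851 tilt [ 0.0002 -0.0001] F [ 0.2   0.99 -0.65] gap 0.708 gf 38.32422835752368
turn units -0.001 shift units [0.013 0.017 1.572]
```

View pics/w4.png

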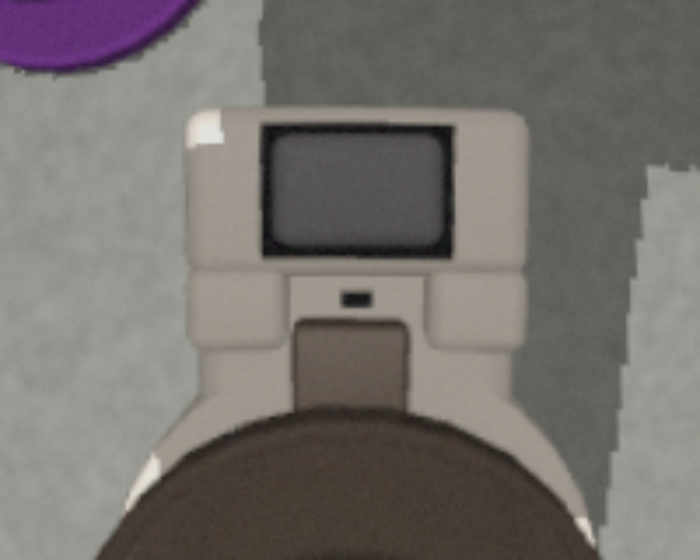

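```bash
python3 - <<'E'
from h import *
p=camera_params("wrist");K=p["mtx"];H=p["hand_eye"]
def pt(cu,cv,z,tz=.1692):  # crop px -> tool xy at world height z
    u,v=220+(cu+.5)/3.5-.5,40+(cv+.5)/3.5-.5
    a=np.array([u-K[0,2],v-K[1,2]])/K[0,0];t=np.hypot(*a);k=np.sin(t)/t
    r=H[:3,:3]@np.array([a[0]*k,-a[1]*k,-np.cos(t)])
    s=(tz-z-H[2,3])/r[2];return np.round((H[:3,3]+s*r)[:2]*1e3,1)
print("tip bottom",pt(350.5,320,.139),"tip top",pt(350.5,320,.149))
print("tongue L/R",pt(293,345,.149),pt(408,345,.149))
print("notch end top",pt(357,275,.112),"notch L/R",pt(288,300,.112),pt(426,300,.112))
print("button",pt(262,191,.122),pt(453,191,.122),"ctr",pt(357.5,125,.122),pt(357.5,257,.122))
print("housing",pt(186,190,.112),pt(528,190,.112),pt(357,107,.112))
E
```

```text
tip bottom [60.5  1.3] tip top [61.5  1.2]
tongue L/R [57.8 -7.4] [57.8  9.9]
notch end top [66.1  2.5] notch L/R [ 61.6 -10.1] [61.6 15.2]
button [ 81.6 -13.9] [81.6 19. ] ctr [93.   2.5] [69.9  2.5]
housing [ 82.3 -28.6] [82.4 33.8] [97.2  2.5]
```

The tongue is centred at crop (350,345) and the notch at (357,300). The lid is therefore 1.3 mm off sideways and aligned along x. I correct that and lower it.

```bash
python3 -m handwheel '[[[0,0.052,0.2,0],[0,0,0.25,0],[0,0,0.25,0],[0,0,0.2,0],[0,0,0.2,0],[0,0,0.15,0],[0,0,0.15,0],[0,0,0,0]]]'
python3 -m handwheel '[[[0,0,0.08,0],[0,0,0.06,0],[0,0,0,0],[0,0,0,0]]]'
python3 go.py .530 .038 .130 -.085
```

```text
t: 10.4
tcp_pos: [0.53, 0.0391, 0.134]
tool_rot: [0.042, 0.999, 0.0, -0.0]
force: [0.8, -0.5, -0.3]
finger_gap: 0.713
gripper_force: 38.3
t: 10.9
tcp_pos: [0.5303, 0.0391, 0.1309]
tool_rot: [0.042, 0.999, -0.0, 0.0]
force: [0.6, 0.0, -0.6]
finger_gap: 0.717
gripper_force: 38.3
t 10.9 tcp [0.5303 0.0391 0.1309] yaw -0.0849 tilt [ 0.0001 -0.    ] F [ 0.57  0.03 -0.57] gap 0.717 gf 38.327838303521276
turn units 0.001 shift units [ 0.008 -0.043  0.034]
```

No contact yet, and it is already inside the ring and notch. I lower the last millimetre.

```bash
python3 -m handwheel '[[[0,0,0.04,0],[0,0,0,0],[0,0,0,0]]]'; python3 -m handwheel '[[[0,0,0.03,0],[0,0,0,0],[0,0,0,0]]]'
```

```text
t: 11.28
tcp_pos: [0.5304, 0.0391, 0.1304]
tool_rot: [0.042, 0.999, -0.0, 0.0]
force: [-2.7, 0.6, 5.3]
finger_gap: 0.711
gripper_force: 38.8
t: 11.65
tcp_pos: [0.5304, 0.0391, 0.1303]
tool_rot: [0.042, 0.999, -0.0, 0.0]
force: [-2.6, 0.6, 11.0]
finger_gap: 0.714
gripper_force: 39.4
```

Seated: 11 N upward with TCP z at 0.130. I release and rise.

```bash
python3 -m handwheel '[[[0,0,-0.03,0],[0,0,0,0],[0,0,0,0],[0,0,0,0],[0,0,0,0]]]' 84; python3 -m handwheel '[[[0,0,-0.4,0],[0,0,-0.8,0],[0,0,-1,0],[0,0,-1,0],[0,0,-0.6,0],[0,0,0,0],[0,0,0,0]]]'
python3 go.py .4475 .046 .20 -.085
python3 - <<'E'
from h import *
im,d=snapshot("wrist");o=im
im2,d2,P=cloud("scene");np.savez("scene3.npz",im=im2,d=d2,P=P)
c=cv2.resize(im2[150:250,250:350],(400,400))
cv2.imwrite("pics/w5.png",np.hstack([cv2.resize(o[0:260,190:450],(400,400)),c])[...,::-1])
E
```

```text
t: 12.28
tcp_pos: [0.5302, 0.0391, 0.1297]
tool_rot: [0.042, 0.999, 0.0, -0.0]
force: [-0.7, 0.4, -0.1]
finger_gap: 0.984
gripper_force: 0.0
t: 13.15
tcp_pos: [0.5296, 0.0391, 0.2241]
tool_rot: [0.042, 0.999, 0.0, -0.001]
force: [-0.5, 0.1, 0.2]
finger_gap: 0.986
gripper_force: 0.0
t 13.15 tcp [0.5296 0.0391 0.2241] yaw -0.0849 tilt [-0.0015  0.0002] F [-0.52  0.06  0.22] gap 0.986 gf 0.0
turn units 0.001 shift units [ 3.294 -0.006  0.971]
```

View pics/w5.png

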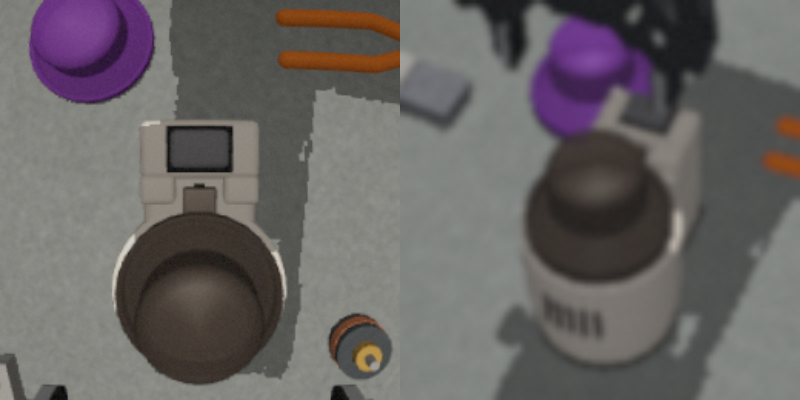

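The lid is home, with its tongue in the notch at (200,195) and the button at (200,148). I move over the button and close the fingers.

```bash
python3 -m handwheel '[[[0.3,0,0,0],[0.6,0,0,0],[0.6,0,0,0],[0.6,0,0,0],[0.6,0,0,0],[0.6,0,0,0],[0,0,0,0],[0,0,0,0],[0,0,0,0]]]' 0 30; python3 -m handwheel '[[[0,0,0.5,0],[0,0,0.8,0],[0,0,0.8,0],[0,0,0.8,0],[0,0,0.5,0],[0,0,0.3,0],[0,0,0,0],[0,0,0,0]]]'
python3 go.py .4475 .046 .122 -.085
```

```text
t: 14.38
tcp_pos: [0.4488, 0.0459, 0.2249]
tool_rot: [0.042, 0.999, -0.0, 0.0]
force: [0.3, 0.3, -0.3]
finger_gap: -0.0
gripper_force: 0.0
t: 15.38
tcp_pos: [0.4485, 0.046, 0.1327]
tool_rot: [0.042, 0.999, -0.0, 0.001]
force: [0.1, -0.6, -0.1]
finger_gap: 0.001
gripper_force: 0.0
t 15.375 tcp [0.4485 0.046  0.1327] yaw -0.0849 tilt [ 0.0011 -0.0002] F [ 0.07 -0.63 -0.15] gap 0.001 gf 0.0
turn units 0.001 shift units [ 0.038 -0.004  0.428]
```

```bash
python3 -m handwheel '[[[0,0,0.2,0],[0,0,0.15,0],[0,0,0.1,0],[0,0,0.1,0],[0,0,0,0],[0,0,0,0]]]'; python3 -m handwheel '[[[0,0,0.08,0],[0,0,0.06,0],[0,0,0,0],[0,0,0,0]]]'
```

```text
t: 16.12
tcp_pos: [0.448, 0.0461, 0.1188]
tool_rot: [0.042, 0.999, -0.0, 0.0]
force: [-0.0, 0.1, 5.8]
finger_gap: 0.001
gripper_force: 2.8
t: 16.62
tcp_pos: [0.448, 0.0461, 0.1156]
tool_rot: [0.042, 0.999, -0.0, 0.0]
force: [-1.6, -0.1, 7.8]
finger_gap: -0.001
gripper_force: 4.2
```

```bash
python3 -m handwheel '[[[0,0,0.05,0],[0,0,0,0],[0,0,0,0]]]'; python3 -m handwheel '[[[0,0,0.03,0],[0,0,0,0],[0,0,0,0]]]'
```

```text
t: 17.0
tcp_pos: [0.448, 0.0461, 0.115]
tool_rot: [0.042, 0.999, -0.0, 0.0]
force: [-2.7, 0.2, 15.8]
finger_gap: 0.0
gripper_force: 7.1
t: 17.38
tcp_pos: [0.448, 0.0461, 0.1149]
tool_rot: [0.042, 0.999, -0.0, 0.001]
force: [-4.2, -0.3, 20.8]
finger_gap: 0.005
gripper_force: 10.5
```

The button is against its stop at about 20 N. I hold it, check the lid height, and hand in.

```bash
python3 -m handwheel '[[[0,0,-0.01,0],[0,0,0,0],[0,0,0,0],[0,0,0,0],[0,0,0,0],[0,0,0,0]]]'
python3 - <<'E'
from h import *
im,d,P=cloud("scene");Q=np.load("scene3.npz")["P"]
for n,A in(("before",Q),("now",P)):
    m=(np.hypot(A[...,0]-.53,A[...,1]-.038)<.045)&(A[...,2]>.14);print(n,np.round(A[m].mean(0),4),m.sum(),np.percentile(A[m][:,2],98))
from station import sign_off
print(sense()["force"],sign_off())
E
```

```text
t: 18.12
tcp_pos: [0.448, 0.0461, 0.1149]
tool_rot: [0.042, 0.999, -0.0, 0.0]
force: [-4.5, 0.2, 19.1]
finger_gap: 0.005
gripper_force: 9.4
before [0.548  0.0415 0.4326] 5305 0.5634916512150536
now [0.5372 0.043  0.1605] 513 0.1676261905348322
the job is handed in; nothing more can be done
[-3.2633547   0.29895229 18.76139087] None
```

The lid is seated on the grinder with its tongue in the notch. The closed fingertips are holding the run button against its stop at about 19 N, and I handed the job in at about 18 s; it returned no verdict.

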